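Raise the clamp bar of the board cutter and hold it up

TASK

Get the board cutter open for me so that I can draw the carved black panel out: pull the sprung lock bolt beside the cam lever back to its stop so that it stays out, then swing the cam lever up to the point where the clamp bar is lifted highest, and hold it there. Finish with the lever still held in the gripper, because it falls back when let go. Lift the bar with the lever alone, and leave the panel and the other things on the table where they are.

Things in the scene. Friction and masses are not known exactly. Their poses are not given: they have to be found in the camera images.
- board_cutter: board cutter, fixed to the table: grey base 300 x 380 mm, top 22 mm up; a clamp bar crosses it between two aluminium cheeks 88 mm tall; cam lever outside the right (-y) cheek, lock bolt just in front of that cheek. Origin under the middle of the base, on the table; x away from the robot, y along the bar to the left, z up; turned by up to 0.2 rad. All directions here are those of its frame
- lock_bolt (a joint): bolt travel, m: 0 = shot, its 10 mm rod lies over the lever arm and blocks the lever; 0.025 = drawn back against its stop. It slides to +y of the cutter, away from the lever. A sprung detent holds it at either end: before half travel it pulls the bolt back to 0 (at most 7 N), beyond that it snaps to the stop and the bolt stays there when let go
- bolt_knob (a point): centre of the bolt's knob, 106 mm above the table: upright black cylinder, 18 mm diameter, 30 mm tall (15 mm above and below this point) on a thin stem; the keepers below it reach up to 80 mm above the table; moves with the bolt
- cam_lever (a joint): lever angle, rad: 0 = level, pointing to the robot (-x of the cutter); grows as the grip swings up and away from the robot; 1.571 = upright, where the bar is highest (16 mm); past that the bar sinks again; stop at 2.1. Springs push it back to 0 all the way (3 to 8 N at the grip); let go, it falls back. With the bolt shot it rises only 0.02 rad
- lever_grip (a point): middle of the lever's grip: black cylinder, 20 mm diameter, 78 mm long, axis level along y of the cutter, sticking out to -y from the flat steel lever arm (8 mm thick, its near face 42 mm to +y of this point); 50 mm above the table at angle 0, 165 mm when upright. It does not turn on the lever
- cam_shaft (a point): point on the lever's pivot axis (y of the cutter), in the plane in which lever_grip swings at 115 mm radius; 50 mm above the table; fixed to the cutter
- clamp_bar (a joint): lift of the clamp bar in m: 0 = down on the panel, 0.016 = highest; it is moved by the cams of the lever and pressed down by springs (about 30 N)
- bar_top (a point): middle of the clamp bar on its top rail, 56 mm above the table when down; the aluminium bar is 342 mm long (along y) and 36 mm wide; a black cutting head 56 mm long is parked on it at the left, reaching 102 mm above the table
- panel: loose black panel with a carved bamboo design, 190 x 240 x 6 mm, lying on the base plate under the clamp bar; origin at the centre of its underside
- paper_cup: open white paper cup, 74 mm across, 75 mm high, standing on the table beside the lever; origin at the centre of its foot
- small_brush: thin brush, 150 mm long, 8 mm thick, lying on the black panel; origin under its middle, x towards the bristles
- big_brush: brush with dark wooden handle, 230 mm long, 12 mm thick, lying on the table; origin under its middle, x towards the bristles
- ink_bottle: black ink bottle with white cap, 66 mm across, 170 mm high, standing on the table; origin at the centre of its foot
- paste_jar: clear jar with white lid, 72 mm across, 80 mm high, standing on the table; origin at the centre of its foot
- mallet: round wooden carver's mallet, 215 mm long, head 64 mm across, lying on the table; origin under its middle, x towards the head
- chisel: carving chisel, 210 mm long, handle 22 mm thick, lying on the table to the left; origin under its middle, x towards the edge

How it is judged:
By the outcome, as a careful person would: the job done as asked, in the order asked, and still so for the second after the job is handed in, while the arm keeps its last pose, push and grip.
It also fails if it takes over 48 s, if anything falls off the work surface, if the arm or the gripper's body presses on something with over 40 N, if the wrist force passes 120 N, or if a joint passes its speed limit or range.

ROBOT

A 6-joint arm with a two-finger parallel gripper is mounted at the origin on the work surface. World frame = base frame: x ahead of the robot, y to its left, z up, the work surface at z = 0. Lengths are in m, angles in rad, forces in N, time in s.
With the tool pointing down it reaches from about 0.4 to 0.925 m from the base axis. Payload 3.4 kg.
Tool frame: the origin (TCP) lies at the very end of the fingers, on their centre line; the grasp point (between the pads) lies 19 mm behind it (manip.grip_point_offset is the distance from the TCP to the grasp point, in m); z points along the fingers, x is the direction in which the jaws open and shut, and the axes are right-handed (so a half turn about z gives the same grasp; the last joint's range is limited). The gripper opens to 85 mm and grips with 20 to 120 N. Pads are 22 mm wide; open, the fingers measure 114 mm over their backs; the gripper's body (76 mm by 85 mm) begins 54 mm behind the grasp point. The pads swing forward as they close: fully open they stand 13 mm farther back than shut.
Start: joints at [1.181, 0.307, 1.506, -0, 1.328, -0.073], TCP at [0.179, 0.546, 0.203] pointing down, gripper open.
Joint ranges: [-3.12, 3.12], [-1.05, 2.28], [0.14, 2.33], [-1.42, 4.57], [0.1, 2.73], [-2.68, 2.68]. Speed limits (rad/s): [2.57, 2.57, 3.14, 3.14, 3.14, 3.14].

INTERFACE

Orientations are given as a rotation vector (axis times angle).
In Python, from workcell import manip gives the robot as it stands. Calls block until the motion is done:
- manip.movep(position, orientation): joint-space move of the TCP to a pose.
- manip.servo_line(position, frame=None, feed=0.15): straight line of the TCP; frame=None keeps the orientation; feed is the mean speed in m/s.
- manip.movej(angles): joint-space move.
- manip.open() and manip.grasp(force=None): open the fingers fully, or close them until they stop; force is the grip in N (None keeps the last).
- manip.hold(seconds).
- manip.inverse_kinematics(position, orientation): joint angles nearest the present ones, or None.
- manip.get_state(): the state.
- manip.read_camera(name): name is "scene" or "top" or "wrist"; returns the picture (400x640x3 uint8, blue, green, red); there is no depth.
- manip.calibration(name): a dict with "vertical_fov" (degrees; the focal length in pixels is half the picture's height over the tangent of half this angle, whatever the lens; pixels are square), "cx", "cy" (the principal point, pixels), "R" (3x3) and "t" (3): a world point X has camera coordinates R X + t. Camera axes: x right, y down, z forward; pixel columns grow to the right and rows downward; lengths in m; the calibration is good to about 2 mm. A picture is of the moment at which its call begins: read the wrist's pose just before it. calibration takes no time and is no camera call; for the wrist camera it gives the pose at the moment of the call.
A pose or a line that the arm cannot do raises manip.MotionError and nothing moves.
- manip.job_done(): hands the job in, once; it reports no verdict.
The state is a dict: "time_s": time; "q": joint angles; "dq": joint speeds; "tau": joint torques, N m; "tool_pos": TCP position; "tool_rot": TCP orientation; "contact_force": force on the tool from outside, world axes, zero at the start; "ft_torque": the same for the moment, N m; "opening": finger opening in m.
Only numpy, scipy, OpenCV 4.12 (cv2) and the standard library are available. Lean on these libraries where they do the work, as an engineer would, in place of code of your own. Each camera call takes 0.05 s, during which the arm holds its last target.

## Working session

There is one attempt and no reset: what is moved stays moved. The work goes in short steps, each a Python script; the robot and the scene stay as the last script left them, time stands still between calls to the robot, and variables do not carry over. Pictures are saved under pics/ and viewed, and the job is handed in when it is done.

```bash
ls; mkdir -p pics
python3 - <<'E'
from workcell import manip
import cv2,numpy as np
print(manip.get_state())
for n in ["scene","top","wrist"]:
    print(n,manip.calibration(n))
    cv2.imwrite(f"pics/{n}0.png",manip.read_camera(n))
print(manip.grip_point_offset)
E
```

```text
pics
{'time_s': 0.0, 'q': array([ 1.18052242e+00,  3.07591714e-01,  1.50766765e+00,  6.75240651e-06,
        1.32837383e+00, -7.34825475e-02]), 'dq': array([ 0.00104428,  0.00106605,  0.00131714, -0.00203924, -0.00106689,
       -0.00011062]), 'tau': array([ 2.49841658e-03, -4.57545161e+01, -2.51916826e+01,  3.04877540e-04,
        1.32177479e-02, -1.30433742e-05]), 'tool_pos': array([0.17885203, 0.54569682, 0.20247253]), 'tool_rot': array([ 2.54316624,  1.84260651, -0.00273114]), 'contact_force': array([ 0.91054114,  0.51730243, -0.32158209]), 'ft_torque': array([-0.02228381, -0.01509225, -0.00821811]), 'opening': 0.08538882110656928}
scene {'vertical_fov': 48.42301698631419, 'cx': 320.60690314800996, 'cy': 202.05102200309827, 'R': array([[ 0.71243613,  0.70164419,  0.01141051],
       [ 0.60362094, -0.60445053, -0.51988588],
       [-0.35787781,  0.37727311, -0.85415951]]), 't': array([-0.40448093, -0.30449675,  1.57707221])}
top {'vertical_fov': 45.084432620294294, 'cx': 313.74203127508554, 'cy': 199.18603901505307, 'R': array([[-0.00694939, -0.999973  ,  0.00239   ],
       [-0.98833148,  0.00650477, -0.15217944],
       [ 0.15215978, -0.00341966, -0.98834999]]), 't': array([-0.02720637,  0.5524999 ,  1.43244721])}
wrist {'vertical_fov': 64.33861679925413, 'cx': 315.62761885863574, 'cy': 195.15669035132225, 'R': array([[ 0.31218821,  0.95001796, -0.00209699],
       [ 0.9121447 , -0.29912406,  0.28020858],
       [ 0.26557592, -0.08939057, -0.95993685]]), 't': array([-0.57439538, -0.03578024,  0.37989264])}
0.0187
```

View pics/scene0.png

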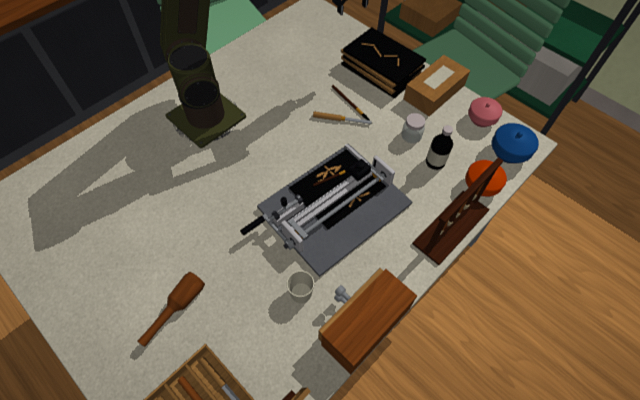

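View pics/top0.png

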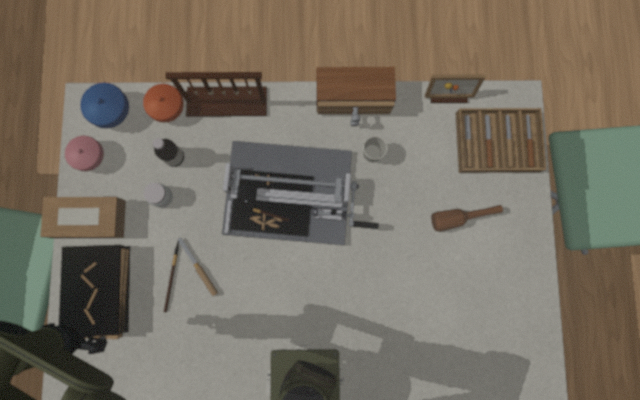

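The scene view shows the cutter in the middle, with the lever grip at about (252,226) and the cup at (300,285). In the top view the base spans (222..355, 142..243), the grip is at about (366,225) and the cup at (374,149). I'll zoom in on both.

Run:
```python
import cv2
a=cv2.imread("pics/top0.png")[130:255,210:400]
cv2.imwrite("pics/top0z.png",cv2.convertScaleAbs(cv2.resize(a,None,fx=4,fy=4,interpolation=cv2.INTER_CUBIC),alpha=1.6))
a=cv2.imread("pics/scene0.png")[140:280,230:420]
cv2.imwrite("pics/scene0z.png",cv2.convertScaleAbs(cv2.resize(a,None,fx=4,fy=4,interpolation=cv2.INTER_CUBIC),alpha=1.4))
```

```text
(no output)
```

View pics/top0z.png

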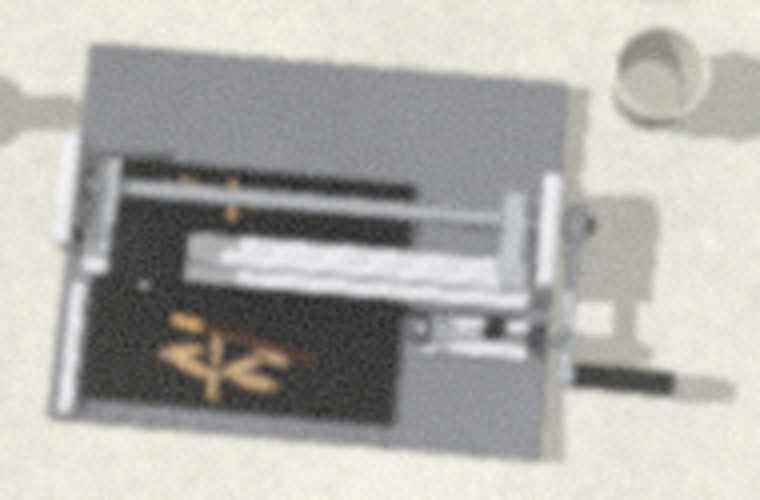

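View pics/scene0z.png

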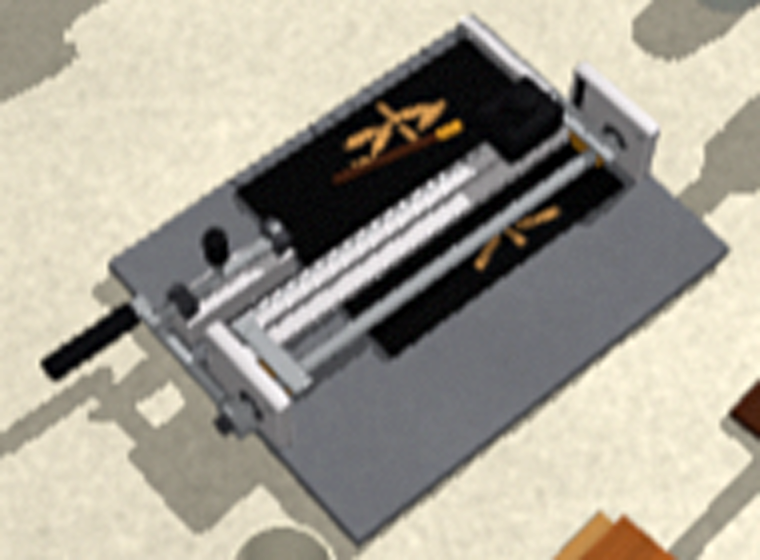

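```bash
cat > h.py <<'E'
import numpy as np,cv2
from workcell import manip
def ray(cal,u,v):
    f=200/np.tan(np.radians(cal["vertical_fov"])/2)
    R=np.array(cal["R"]);t=np.array(cal["t"])
    d=R.T@np.array([(u-cal["cx"])/f,(v-cal["cy"])/f,1]);return -R.T@t,d
def plane(cal,u,v,z):
    o,d=ray(cal,u,v);return o+d*(z-o[2])/d[2]
def tri(rs):
    A=0;b=0
    for o,d in rs:
        d=d/np.linalg.norm(d);P=np.eye(3)-np.outer(d,d);A=A+P;b=b+P@o
    x=np.linalg.solve(A,b)
    return x,[np.linalg.norm((np.eye(3)-np.outer(d,d)/(d@d))@(x-o)) for o,d in rs]
def proj(cal,X):
    f=200/np.tan(np.radians(cal["vertical_fov"])/2)
    c=np.array(cal["R"])@np.array(X)+cal["t"];return cal["cx"]+f*c[0]/c[2],cal["cy"]+f*c[1]/c[2]
E
python3 - <<'E'
from h import *
np.set_printoptions(precision=4,suppress=True)
T=manip.calibration("top");S=manip.calibration("scene")
t=lambda x,y:(210+x/4-.375,130+y/4-.375); s=lambda x,y:(230+x/4-.375,140+y/4-.375)
for p in [(95,45),(572,85),(546,460),(50,415)]: print("T",plane(T,*t(*p),.022))
for p in [(470,20),(728,248),(360,542),(110,268)]: print("S",plane(S,*s(*p),.022))
print("knob",tri([ray(T,*t(495,327)),ray(S,*s(215,245))]),plane(T,*t(495,327),.121),plane(S,*s(215,245),.106))
print("grip T",plane(T,*t(575,375),.05),plane(T,*t(673,383),.05),"S",plane(S,*s(138,315),.05),plane(S,*s(48,368),.05))
print("cup",plane(T,*t(662,75),.075))
E
```

```text
T [0.7436 0.2217 0.022 ]
T [ 0.7087 -0.1547  0.022 ]
T [ 0.4141 -0.1291  0.022 ]
T [0.4511 0.2508 0.022 ]
S [0.4504 0.2453 0.022 ]
S [0.7437 0.2222 0.022 ]
S [ 0.7119 -0.1506  0.022 ]
S [ 0.4197 -0.1267  0.022 ]
knob (array([ 0.5051, -0.0883,  0.1102]), [np.float64(0.0009142606038160759), np.float64(0.0009142606038160733)]) [ 0.5042 -0.0871  0.121 ] [ 0.5026 -0.0875  0.106 ]
grip T [ 0.4764 -0.1502  0.05  ] [ 0.4698 -0.2241  0.05  ] S [ 0.4792 -0.1475  0.05  ] [ 0.4661 -0.2225  0.05  ]
cup [ 0.7024 -0.2187  0.075 ]
```

```bash
cat >> h.py <<'E'
from scipy.spatial.transform import Rotation as Ro
YAW=-0.087
ex=np.array([np.cos(YAW),np.sin(YAW),0]);ey=np.array([-np.sin(YAW),np.cos(YAW),0]);ez=np.array([0,0,1.])
def rot_lever(phi,flip=0):
    # tool z tilts forward (+ex) by phi from straight down, jaws in the ex-z plane
    z=np.sin(phi)*ex-np.cos(phi)*ez
    y=ey*(-1 if not flip else 1)
    x=np.cross(y,z)
    return Ro.from_matrix(np.c_[x,y,z])
def rot_knob(flip=0):
    z=-ez;x=ey*(1 if not flip else -1)
    return Ro.from_matrix(np.c_[x,np.cross(z,x),z])
KNOB=np.array([.5045,-.0875,.106]);GRIP=np.array([.473,-.186,.05]);SH=GRIP+.115*ex
def grip_at(th): return SH+.115*(-np.cos(th)*ex+np.sin(th)*ez)
E
python3 - <<'E'
from h import *
np.set_printoptions(precision=2,suppress=True)
for f in (0,1):
  print("knob",f,manip.inverse_kinematics(KNOB+[0,0,.1],rot_knob(f).as_rotvec()))
  for p0 in (20,30,40,50):
    print(f,p0)
    for th in range(0,91,15):
      phi=np.radians(p0-th);r=rot_lever(phi,f)
      p=grip_at(np.radians(th))+.0187*r.as_matrix()[:,2]
      print(th,manip.inverse_kinematics(p,r.as_rotvec()))
E
```

```text
knob 0 [-0.25  0.22  1.63 -0.    1.3  -1.74]
0 20
0 [-0.58  0.33  2.14  0.44  0.39 -0.88]
15 [-0.48  0.34  1.89  0.05  0.83 -0.42]
30 [-0.41  0.44  1.64 -0.06  1.23 -0.3 ]
45 [-0.36  0.57  1.38 -0.11  1.6  -0.25]
60 [-0.32  0.74  1.13 -0.16  1.95 -0.24]
75 [-0.3   0.92  0.88 -0.22  2.27 -0.27]
90 [-0.28  1.11  0.64 -0.34  2.58 -0.36]
0 30
0 [-0.67  0.36  2.29  1.42  0.28 -1.92]
15 [-0.54  0.29  2.03  0.2   0.59 -0.61]
30 [-0.45  0.35  1.77 -0.    1.02 -0.36]
45 [-0.38  0.48  1.51 -0.08  1.41 -0.27]
60 [-0.34  0.64  1.25 -0.13  1.77 -0.24]
75 [-0.31  0.82  0.98 -0.18  2.1  -0.25]
90 [-0.29  1.02  0.72 -0.26  2.42 -0.3 ]
0 40
0 None
15 [-0.62  0.27  2.17  0.62  0.38 -1.07]
30 [-0.5   0.29  1.9   0.1   0.79 -0.47]
45 [-0.42  0.39  1.64 -0.03  1.2  -0.32]
60 [-0.36  0.54  1.37 -0.09  1.57 -0.26]
75 [-0.32  0.72  1.1  -0.14  1.92 -0.24]
90 [-0.29  0.91  0.83 -0.2   2.25 -0.26]
0 50
0 None
15 [-0.71  0.31  2.32  1.58  0.34 -2.12]
30 [-0.56  0.24  2.04  0.3   0.56 -0.7 ]
45 [-0.46  0.31  1.77  0.04  0.98 -0.39]
60 [-0.39  0.44  1.5  -0.05  1.37 -0.28]
75 [-0.34  0.61  1.22 -0.11  1.73 -0.24]
90 [-0.3   0.81  0.94 -0.16  2.07 -0.24]
knob 1 [-0.25  0.22  1.63 -0.    1.3   1.4 ]
1 20
0 [-0.58  0.33  2.14  0.44  0.39  2.26]
15 None
30 None
45 None
60 None
75 None
90 None
1 30
0 [-0.67  0.36  2.29  1.42  0.28  1.22]
15 [-0.54  0.29  2.03  0.2   0.59  2.53]
30 None
45 None
60 None
75 None
90 None
1 40
0 None
15 [-0.62  0.27  2.17  0.62  0.38  2.07]
30 [-0.5   0.29  1.9   0.1   0.79  2.67]
45 None
60 None
75 None
90 None
1 50
0 None
15 [-0.71  0.31  2.32  1.58  0.34  1.03]
30 [-0.56  0.24  2.04  0.3   0.56  2.44]
45 None
60 None
75 None
90 None
```

Run:
```python
from h import *
np.set_printoptions(precision=4,suppress=True)
manip.movep(KNOB+[-.03,-.03,.17],rot_knob(0).as_rotvec())
c=manip.calibration("wrist");cv2.imwrite("pics/w1.png",manip.read_camera("wrist"))
s=manip.get_state();print(s["time_s"],s["tool_pos"],s["q"],s["contact_force"])
for P in (KNOB+[0,0,.015],GRIP,GRIP+.039*ey,GRIP-.039*ey): print(proj(c,P))
import pickle;pickle.dump(c,open("c1.pkl","wb"))
```

```text
2.7833 [ 0.4747 -0.1168  0.2759] [-0.3279  0.134   1.5558  0.0002  1.452  -1.8128] [ 0.1791  0.5362 -0.0508]
(np.float64(344.7724305858239), np.float64(198.4052441680683))
(np.float64(260.5577010124043), np.float64(164.84119054678445))
(np.float64(291.390701059234), np.float64(164.84815246673415))
(np.float64(229.72403069118803), np.float64(164.83422847549048))
```

View pics/w1.png

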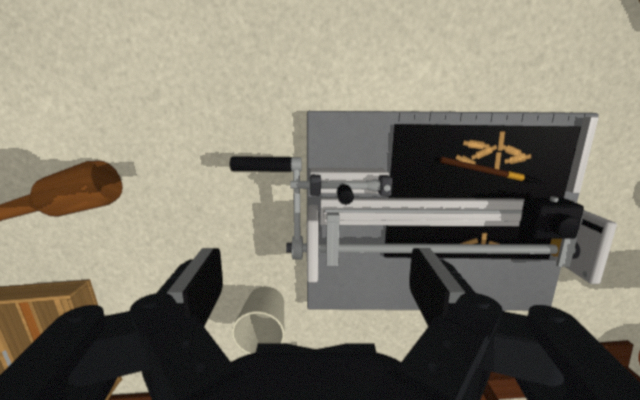

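The wrist view shows the knob at about (346,194) and the grip at (231..293,163), close to the predicted (345,198) and (230..291,165). I'll measure both with a mask.

Run:
```python
from h import *
import pickle
np.set_printoptions(precision=4,suppress=True)
c=pickle.load(open("c1.pkl","rb"));im=cv2.imread("pics/w1.png");g=im.max(2)
for (x0,x1,y0,y1) in [(325,368,178,215),(222,296,150,178)]:
    m=(g[y0:y1,x0:x1]<45).astype(np.uint8)
    n,l,st,ce=cv2.connectedComponentsWithStats(m)
    for i in range(1,n):
        if st[i,4]>30: print(st[i,:2]+[x0,y0],st[i,2:],ce[i]+[x0,y0])
z=cv2.resize(im[145:225,220:400],None,fx=4.4,fy=4.4,interpolation=cv2.INTER_CUBIC)
cv2.imwrite("pics/w1z.png",cv2.convertScaleAbs(z,alpha=1.6))
print(plane(c,261.5,163.5,.05))
for u,v in ((346,194),(348,193),(344,195)):
  print(plane(c,u,v,.106))
```

```text
[338 185] [ 16  19 222] [344.6261 193.8694]
[230 157] [ 61  14 777] [260.1673 163.529 ]
[ 0.4714 -0.1846  0.05  ]
[ 0.5041 -0.0848  0.106 ]
[ 0.5032 -0.0825  0.106 ]
[ 0.5051 -0.0871  0.106 ]
```

View pics/w1z.png

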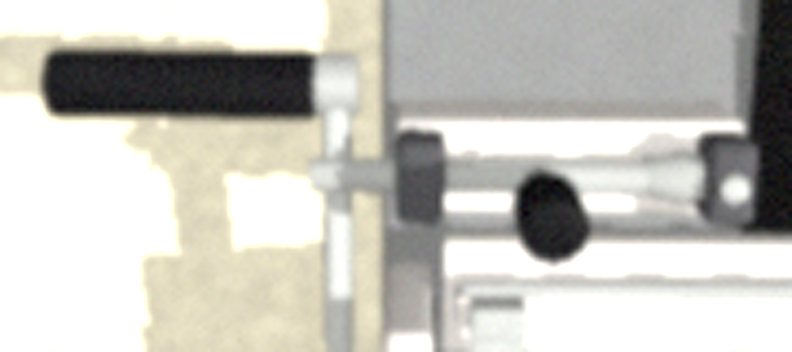

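```bash
sed -i 's/^KNOB=.*/KNOB=np.array([.504,-.0865,.106]);GRIP=np.array([.472,-.186,.05]);SH=GRIP+.115*ex/' h.py
python3 - <<'E'
from h import *
np.set_printoptions(precision=4,suppress=True)
P=KNOB.copy();P[2]=.094
def st(t):
    s=manip.get_state();print(t,round(s["time_s"],2),s["tool_pos"],s["contact_force"],round(s["opening"],4))
manip.movep(P+[0,0,.05],rot_knob(0).as_rotvec())
manip.servo_line(P,feed=.08);st("down")
manip.grasp(40);st("grasp")
for d in (.008,.016,.022,.025):
    manip.servo_line(P+d*ey,feed=.05);st(d)
cv2.imwrite("pics/w2.png",manip.read_camera("wrist"));cv2.imwrite("pics/s2.png",manip.read_camera("scene")[140:280,230:420])
E
```

```text
down 4.17 [ 0.5045 -0.0867  0.0945] [0.4498 0.343  0.0968] 0.0851
grasp 4.94 [ 0.504  -0.0865  0.094 ] [ 0.3443 -0.5805  0.4517] -0.0002
0.008 5.25 [ 0.5046 -0.0781  0.094 ] [ 0.0382  0.2853 -0.0671] 0.0002
0.016 5.56 [ 0.5054 -0.0702  0.094 ] [ 0.2122 -0.3827  0.0386] 0.0
0.022 5.83 [ 0.5059 -0.0643  0.094 ] [ 0.7515 -0.4399  0.8274] 0.0
0.025 6.08 [ 0.5062 -0.0615  0.094 ] [-0.3884  0.6853 -0.3039] -0.0001
```

The opening went to 0, so the grasp missed the knob. I'll look.

Run:
```python
import cv2
a=cv2.imread("pics/s2.png");cv2.imwrite("pics/s2z.png",cv2.convertScaleAbs(cv2.resize(a,None,fx=4,fy=4,interpolation=cv2.INTER_CUBIC),alpha=1.4))
```

```text
(no output)
```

View pics/s2z.png

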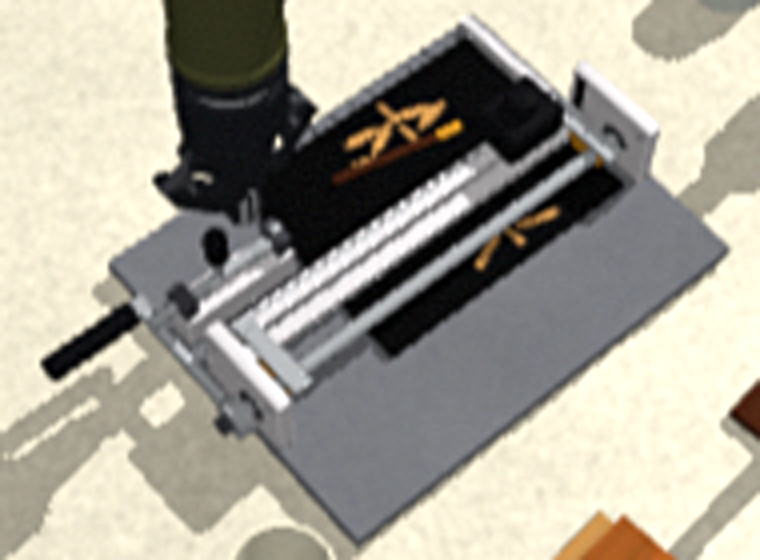

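View pics/w2.png

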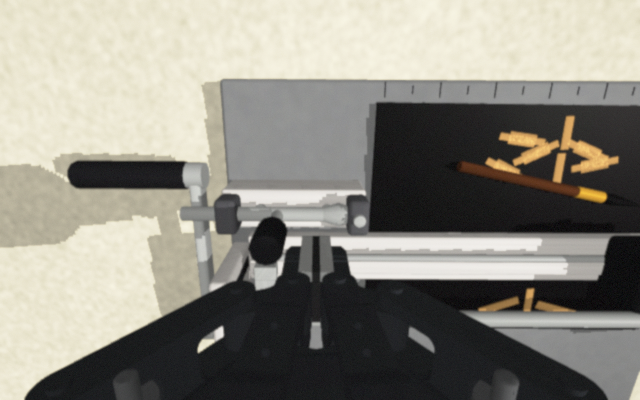

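Run:
```python
from h import *
s=manip.get_state();p=s["tool_pos"];print(p,s["tool_rot"],rot_knob(0).as_rotvec())
W=manip.calibration("wrist");S=manip.calibration("scene");print(W)
for P in (p,p+[0,0,.019],p+[0,0,.054],KNOB,KNOB+[0,0,.015],KNOB-[0,0,.015],[.504,-.0865,.08]):
    a=proj(S,P);print("W",np.round(proj(W,P),1),"Sz",np.round([(a[0]-230)*4+1.5,(a[1]-140)*4+1.5],1))
im=cv2.imread("pics/w2.png")[170:330,200:420]
cv2.imwrite("pics/w2z.png",cv2.convertScaleAbs(cv2.resize(im,None,fx=3.6,fy=3.6,interpolation=cv2.INTER_CUBIC),alpha=1.8,beta=20))
```

```text
[ 0.50618317 -0.06162123  0.09400162] [ 2.31585491e+00  2.12277539e+00 -3.56831741e-05] [2.31594227 2.12273781 0.        ]
{'vertical_fov': 64.33861679925413, 'cx': 315.62761885863574, 'cy': 195.15669035132225, 'R': array([[ 8.75414451e-02,  9.96160816e-01, -3.52387721e-04],
       [ 9.56239014e-01, -8.39340128e-02,  2.80289190e-01],
       [ 2.79183531e-01, -2.48738876e-02, -9.59915541e-01]]), 't': array([ 0.01650832, -0.49476842,  0.13149924])}
W [314.6 231.1] Sz [245.5 235.1]
W [314.5 245.2] Sz [244.3 221.2]
W [314.1 281.5] Sz [242.  194.5]
W [268.5 239.6] Sz [217.4 245.4]
W [264.2 252.1] Sz [216.1 234.3]
W [272.1 229.1] Sz [218.6 256.2]
W [274.5 222.3] Sz [219.5 264. ]
```

View pics/w2z.png

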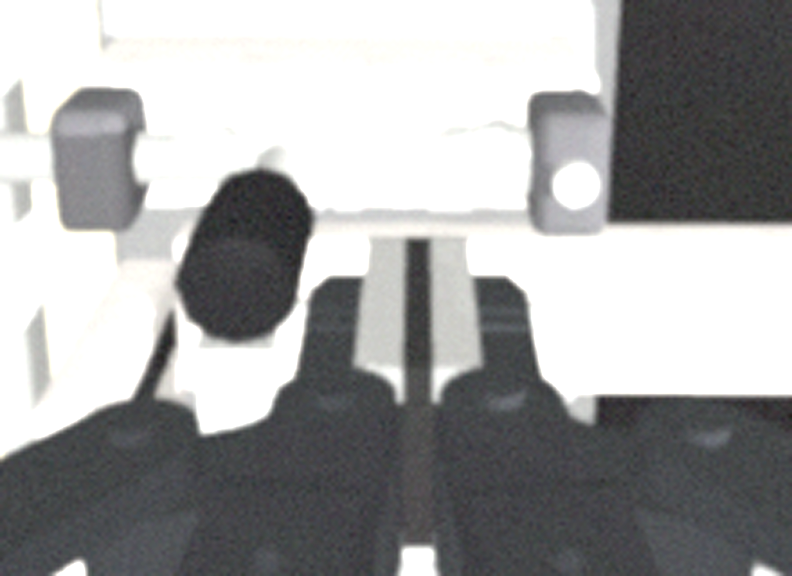

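Run:
```python
from h import *
a=cv2.imread("pics/s2.png")[25:85,30:110]
cv2.imwrite("pics/s2y.png",cv2.convertScaleAbs(cv2.resize(a,None,fx=9,fy=9,interpolation=cv2.INTER_CUBIC),alpha=2.2,beta=15))
```

```text
(no output)
```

View pics/s2y.png

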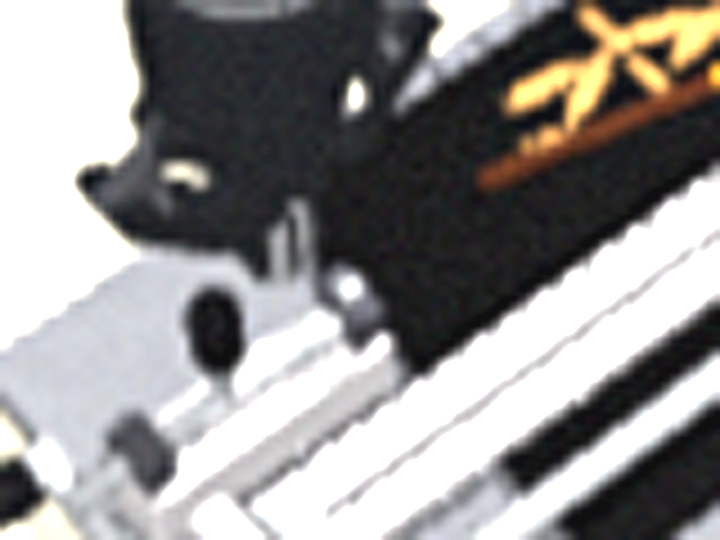

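Both views put the shut fingertips some 20 mm or more higher than the reported TCP, so the pads closed just above the knob, which has not moved. I'll open, go lower in the range that is safe either way, and check.

Run:
```python
from h import *
np.set_printoptions(precision=4,suppress=True)
T=manip.calibration("top")
print("cheek front",plane(T,210+545/4,130+285/4,.088))
def st(t):
    s=manip.get_state();print(t,round(s["time_s"],2),s["tool_pos"],s["contact_force"],round(s["opening"],4))
P=KNOB.copy()
s=manip.get_state();p=s["tool_pos"]
# tip height implied by wrist/scene rays, at pad edges x-11mm / x+11mm
W=manip.calibration("wrist");S=manip.calibration("scene")
for o,d,e in ((*ray(W,316,237),-.011),(*ray(S,292.2,196.1),.011)):
    k=(p[0]+e-o[0])/d[0];print("tip",o+k*d)
manip.servo_line(p+[0,0,.045],feed=.2)
manip.open();st("open")
manip.servo_line(P*[1,1,0]+[0,0,.145],feed=.2)
cv2.imwrite("pics/w3.png",manip.read_camera("wrist"))
```

```text
cheek front [ 0.5384 -0.1271  0.088 ]
tip [ 0.4952 -0.0599  0.1277]
tip [ 0.5172 -0.0655  0.1234]
open 7.33 [ 0.5062 -0.0616  0.139 ] [ 0.2132  0.3812 -0.7996] 0.085
```

View pics/w3.png

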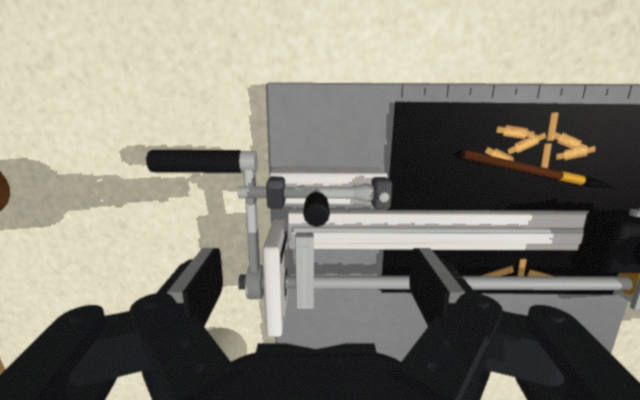

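The measured tip is about 30 mm above the reported TCP in both views. I'll go down to 0.080, which clears the keepers even if that measurement is wrong, and try the grasp there.

Run:
```python
from h import *
np.set_printoptions(precision=4,suppress=True)
def st(t):
    s=manip.get_state();print(t,round(s["time_s"],2),s["tool_pos"],s["contact_force"],round(s["opening"],4));return s
P=KNOB*[1,1,0]+[0,0,.080]
manip.servo_line(P,feed=.1);st("down")
manip.grasp(40);s=st("grasp")
cv2.imwrite("pics/w4.png",manip.read_camera("wrist"))
```

```text
down 8.46 [ 0.5044 -0.0864  0.0802] [ 0.8273 -0.3302 -0.0054] 0.0853
grasp 9.1 [ 0.5041 -0.0865  0.0804] [-1.0241  0.7339  3.298 ] 0.0163
```

View pics/w4.png

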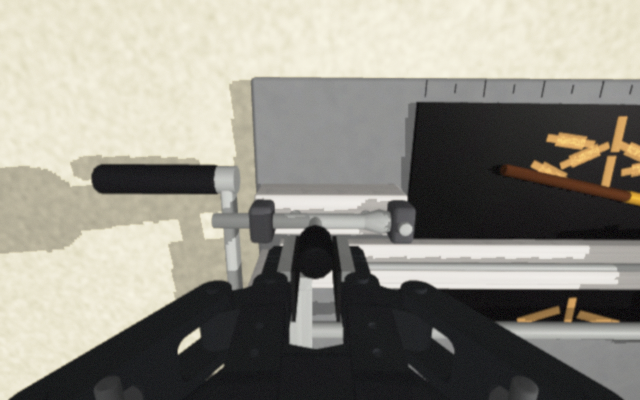

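The knob is now between the pads (316,250), with an opening of 16 mm. Next I pull.

Run:
```python
from h import *
np.set_printoptions(precision=4,suppress=True)
def st(t):
    s=manip.get_state();print(t,round(s["time_s"],2),s["tool_pos"],s["contact_force"],round(s["opening"],4));return s
P=manip.get_state()["tool_pos"]
for d in (.006,.012,.018,.023,.0255):
    manip.servo_line(P+d*ey,feed=.05);s=st(d)
    if abs(s["contact_force"]@ey)>25 or s["opening"]<.008: print("stop");break
cv2.imwrite("pics/w5.png",manip.read_camera("wrist"))
```

```text
0.006 9.42 [ 0.5047 -0.0805  0.0804] [-1.5136 -0.9069  2.9793] 0.0157
0.012 9.68 [ 0.5051 -0.0762  0.0804] [-3.059  -6.0361  1.7734] 0.0158
0.018 9.95 [ 0.506  -0.066   0.0804] [1.6488 9.9398 2.6587] 0.0158
0.023 10.2 [ 0.5063 -0.0624  0.0804] [0.5322 4.2411 3.4244] 0.0158
0.0255 10.45 [ 0.5064 -0.0617  0.0804] [-0.4552  0.3457  2.2804] 0.0159
```

View pics/w5.png

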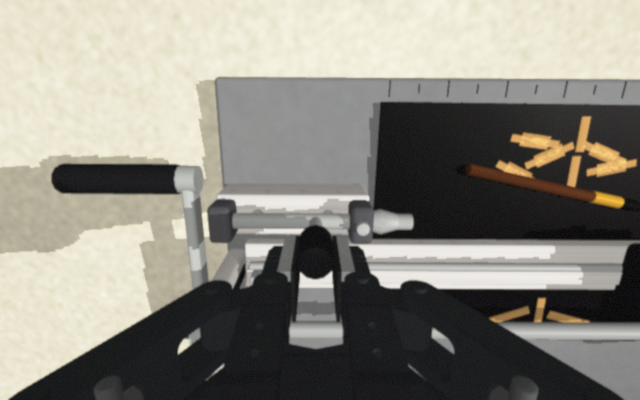

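The bolt snapped over: its rod now sticks out on the left (412,221) and is clear of the lever arm on the right. I'll work out the pad geometry in the tool frame from the earlier picture, then release and check the bolt stays.

Run:
```python
from h import *
import pickle
np.set_printoptions(precision=4,suppress=True)
c=pickle.load(open("c1.pkl","rb"));tp=np.array([.4747,-.1168,.2759]);R=rot_knob(0).as_matrix()
for u,v,x in ((220,251,-.0427),(413,251,.0427),(222,302,-.0427),(413,302,.0427)):
    o,d=ray(c,u,v);o=R.T@(o-tp);d=R.T@d
    for xx in (x,-x):
        print(u,v,o+d*(xx-o[0])/d[0])
a=cv2.imread("pics/w1.png")[235:325,120:300]
cv2.imwrite("pics/w1p.png",cv2.convertScaleAbs(cv2.resize(a,None,fx=4.4,fy=4.4,interpolation=cv2.INTER_CUBIC),alpha=2,beta=15))
manip.open()
p=manip.get_state()["tool_pos"]
manip.servo_line(p+[0,0,.09],feed=.25)
im=manip.read_camera("wrist");cv2.imwrite("pics/w6.png",im)
print(manip.get_state()["time_s"])
```

```text
220 251 [-0.0427 -0.007  -0.0399]
220 251 [ 0.0427 -0.1345 -0.2987]
413 251 [ 0.0427 -0.0098 -0.0456]
413 251 [-0.0427 -0.1349 -0.2995]
222 302 [-0.0427  0.017  -0.0437]
222 302 [ 0.0427 -0.158  -0.295 ]
413 302 [ 0.0427  0.0114 -0.0518]
413 302 [-0.0427 -0.1566 -0.2931]
11.7333
```

View pics/w6.png

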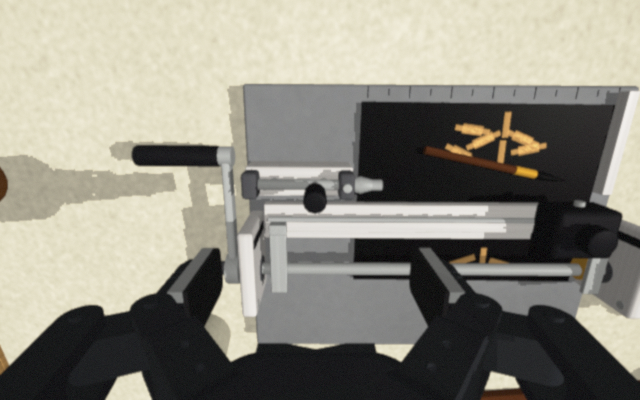

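View pics/w1p.png

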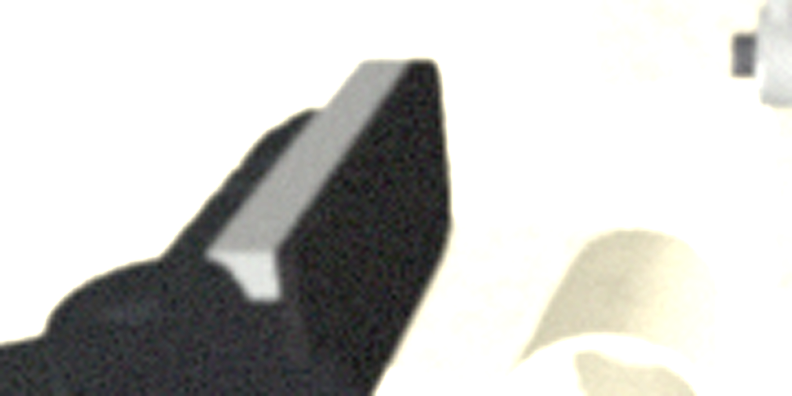

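The bolt stays drawn with the gripper open: knob at (315,198), rod out at (370,185). The open tips sit 42 mm behind the reported TCP where 13 mm was expected, so the real fingers are about 29 mm shorter and I'll use 45 mm as the grasp offset. Now I'll plan the lever.

```bash
cat >> h.py <<'E'
G=.045; GY=-.005
def pose(th,phi):
    r=rot_lever(phi); return grip_at(th)+GY*ey+G*r.as_matrix()[:,2], r
E
python3 - <<'E'
from h import *
np.set_printoptions(precision=2,suppress=True)
for p0,pe in ((20,-50),(20,-70),(10,-50),(10,-70)):
    print(p0,pe)
    for th in range(0,91,15):
      p,r=pose(np.radians(th),np.radians(p0+(pe-p0)*th/90))
      print(th,p,manip.inverse_kinematics(p,r.as_rotvec()))
p,r=pose(0,np.radians(20));z=r.as_matrix()[:,2]
print("pre",manip.inverse_kinematics(p-.1*z,r.as_rotvec()),p-.1*z,manip.get_state()["q"])
E
```

```text
20 -50
0 [ 0.49 -0.19  0.01] [-0.58  0.4   2.15  0.53  0.33 -0.97]
15 [ 0.48 -0.19  0.04] [-0.51  0.37  1.96  0.09  0.68 -0.49]
30 [ 0.48 -0.19  0.06] [-0.44  0.41  1.76 -0.02  1.03 -0.34]
45 [ 0.49 -0.19  0.09] [-0.39  0.5   1.55 -0.08  1.35 -0.28]
60 [ 0.51 -0.19  0.11] [-0.36  0.61  1.34 -0.12  1.64 -0.25]
75 [ 0.53 -0.2   0.13] [-0.33  0.75  1.13 -0.16  1.92 -0.24]
90 [ 0.55 -0.2   0.14] [-0.3   0.9   0.91 -0.2   2.19 -0.26]
20 -70
0 [ 0.49 -0.19  0.01] [-0.58  0.4   2.15  0.53  0.33 -0.97]
15 [ 0.48 -0.19  0.03] [-0.49  0.39  1.91  0.05  0.76 -0.44]
30 [ 0.48 -0.19  0.06] [-0.42  0.46  1.67 -0.06  1.17 -0.3 ]
45 [ 0.49 -0.19  0.09] [-0.37  0.58  1.43 -0.12  1.54 -0.25]
60 [ 0.5  -0.19  0.12] [-0.33  0.74  1.2  -0.16  1.89 -0.24]
75 [ 0.52 -0.2   0.14] [-0.31  0.9   0.97 -0.22  2.21 -0.26]
90 [ 0.54 -0.2   0.15] [-0.29  1.08  0.75 -0.32  2.5  -0.33]
10 -50
0 [ 0.48 -0.19  0.01] [-0.52  0.41  2.02  0.14  0.56 -0.54]
15 [ 0.48 -0.19  0.03] [-0.46  0.41  1.85 -0.    0.88 -0.38]
30 [ 0.48 -0.19  0.06] [-0.42  0.46  1.67 -0.06  1.17 -0.3 ]
45 [ 0.49 -0.19  0.09] [-0.38  0.54  1.49 -0.1   1.45 -0.26]
60 [ 0.51 -0.19  0.11] [-0.35  0.64  1.3  -0.13  1.7  -0.25]
75 [ 0.53 -0.2   0.13] [-0.32  0.76  1.11 -0.16  1.95 -0.24]
90 [ 0.55 -0.2   0.14] [-0.3   0.9   0.91 -0.2   2.19 -0.26]
10 -70
0 [ 0.48 -0.19  0.01] [-0.52  0.41  2.02  0.14  0.56 -0.54]
15 [ 0.47 -0.19  0.03] [-0.45  0.44  1.81 -0.03  0.95 -0.35]
30 [ 0.47 -0.19  0.06] [-0.4   0.52  1.59 -0.09  1.31 -0.27]
45 [ 0.48 -0.19  0.09] [-0.36  0.63  1.38 -0.13  1.64 -0.24]
60 [ 0.5  -0.19  0.12] [-0.33  0.77  1.17 -0.18  1.94 -0.24]
75 [ 0.52 -0.2   0.14] [-0.31  0.92  0.95 -0.23  2.23 -0.27]
90 [ 0.54 -0.2   0.15] [-0.29  1.08  0.75 -0.32  2.5  -0.33]
pre [-0.63  0.18  2.1   0.32  0.59 -0.78] [ 0.45 -0.19  0.1 ] [-0.2   0.25  1.69 -0.    1.21 -1.69]
```

Run:
```python
from h import *
np.set_printoptions(precision=4,suppress=True)
def st(t):
    s=manip.get_state();print(t,round(s["time_s"],2),s["tool_pos"],s["contact_force"],round(s["opening"],4));return s
p,r=pose(0,np.radians(18));z=r.as_matrix()[:,2]
manip.movep(p-.1*z,r.as_rotvec());st("pre")
manip.servo_line(p-.03*z,feed=.12);s=st("mid")
W=manip.calibration("wrist");cv2.imwrite("pics/w7.png",manip.read_camera("wrist"))
print(proj(W,GRIP))
if np.linalg.norm(s["contact_force"])<6:
    manip.servo_line(p,feed=.08);st("down")
    manip.grasp(60);st("grasp")
    W=manip.calibration("wrist");print(proj(W,GRIP))
    cv2.imwrite("pics/w8.png",manip.read_camera("wrist"));cv2.imwrite("pics/s8.png",cv2.resize(manip.read_camera("scene")[120:300,200:440],None,fx=3.3,fy=3.3))
```

```text
pre 12.66 [ 0.4546 -0.1894  0.1018] [ 0.0782 -0.7878  0.8159] 0.0851
mid 13.39 [ 0.4767 -0.1912  0.0359] [ 1.1324 -0.2985  0.3526] 0.0855
(np.float64(315.12524391022845), np.float64(234.14622512372404))
down 13.97 [ 0.4853 -0.1921  0.0072] [-0.3497  0.4664  0.5718] 0.0849
grasp 14.59 [ 0.4852 -0.1922  0.0075] [-2.8866 -0.3211  5.2661] 0.0184
(np.float64(316.5354405772479), np.float64(260.30904496864963))
```

View pics/w8.png

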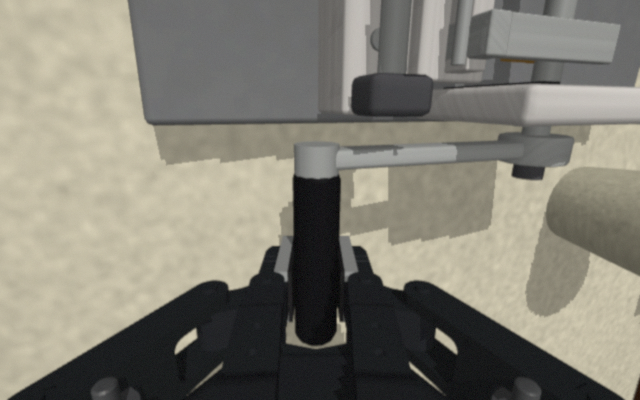

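View pics/s8.png

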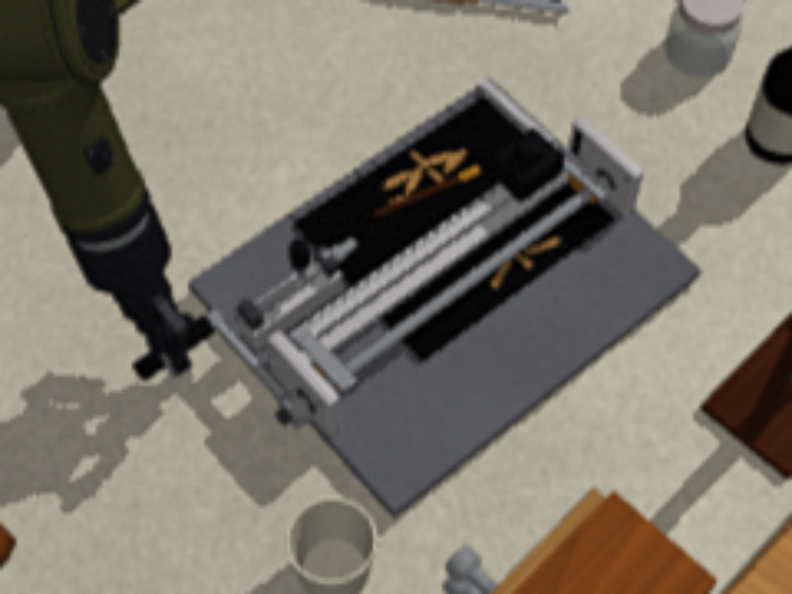

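The grip is well between the pads at (316,260), the bolt is still drawn, and the opening reads 18.4 mm. I'll swing in steps while monitoring force.

```bash
cat > swing.py <<'E'
from h import *
import sys
np.set_printoptions(precision=4,suppress=True)
a,b,step=map(float,sys.argv[1:4])
def st(t):
    s=manip.get_state();R=Ro.from_rotvec(s["tool_rot"]).as_matrix()
    g=s["tool_pos"]-G*R[:,2]-GY*ey-SH
    print(t,round(s["time_s"],2),"th",round(np.degrees(np.arctan2(g[2],-g@ex)),1),"r",round(np.hypot(g[2],g@ex),4),"F",s["contact_force"]@np.c_[ex,ey,ez],round(s["opening"],4));return s
n=round((b-a)/step)
for th in np.linspace(a,b,n+1)[1:]:
    phi=np.radians(18-78*min(th,90)/90)
    p,r=pose(np.radians(th),phi)
    manip.servo_line(p,r.as_rotvec(),feed=.12);s=st(round(th,1))
    if np.linalg.norm(s["contact_force"])>40 or s["opening"]<.012: print("STOP");break
W=manip.calibration("wrist");cv2.imwrite(sys.argv[4]+"w.png",manip.read_camera("wrist"))
cv2.imwrite(sys.argv[4]+"s.png",cv2.resize(manip.read_camera("scene")[90:270,200:440],None,fx=3.3,fy=3.3))
E
python3 swing.py 0 25 5 pics/a
```

```text
5.0 15.03 th 4.8 r 0.1153 F [-0.2853 -2.9771 -3.0711] 0.0183
10.0 15.29 th 9.6 r 0.1153 F [-0.9329 -4.3153 -6.5637] 0.0181
15.0 15.55 th 14.3 r 0.1153 F [-0.5506 -4.6428 -8.1354] 0.0181
20.0 15.8 th 19.5 r 0.1153 F [-3.2516 -4.0096 -3.889 ] 0.0183
25.0 16.05 th 24.3 r 0.1153 F [-3.242  -4.6897 -3.9468] 0.0179
```

```bash
sleep 1
```

```text
(no output)
```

View pics/as.png

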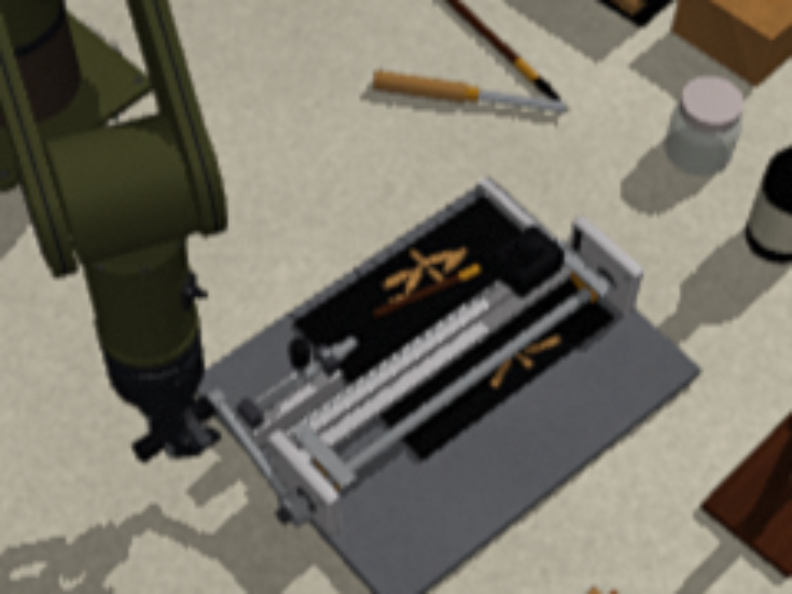

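The lever is rising with the gripper and forces are low. Continuing.

```bash
python3 swing.py 25 85 6 pics/b
```

```text
31.0 16.42 th 29.9 r 0.1154 F [-3.3399 -4.8389 -5.202 ] 0.0182
37.0 16.68 th 35.6 r 0.1154 F [-3.7305 -5.0108 -6.1203] 0.0182
43.0 16.93 th 41.2 r 0.1154 F [-5.3342 -4.5663 -6.6974] 0.018
49.0 17.18 th 46.8 r 0.1154 F [-6.9134 -4.4071 -7.2653] 0.0176
55.0 17.43 th 53.0 r 0.1155 F [-8.0844 -4.5263 -1.636 ] 0.0179
61.0 17.68 th 58.7 r 0.1155 F [-10.4529  -4.6248  -1.959 ] 0.0183
67.0 17.93 th 64.6 r 0.1154 F [-12.1058  -4.1279  -0.1366] 0.0179
73.0 18.18 th 71.1 r 0.1155 F [-11.0717  -2.9526   3.7761] 0.0175
79.0 18.43 th 77.6 r 0.1156 F [-10.189   -3.8698   6.4051] 0.0183
85.0 18.68 th 83.7 r 0.1157 F [-8.9558 -3.0741  7.0912] 0.0179
```

```bash
sleep 1
```

```text
(no output)
```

View pics/bs.png

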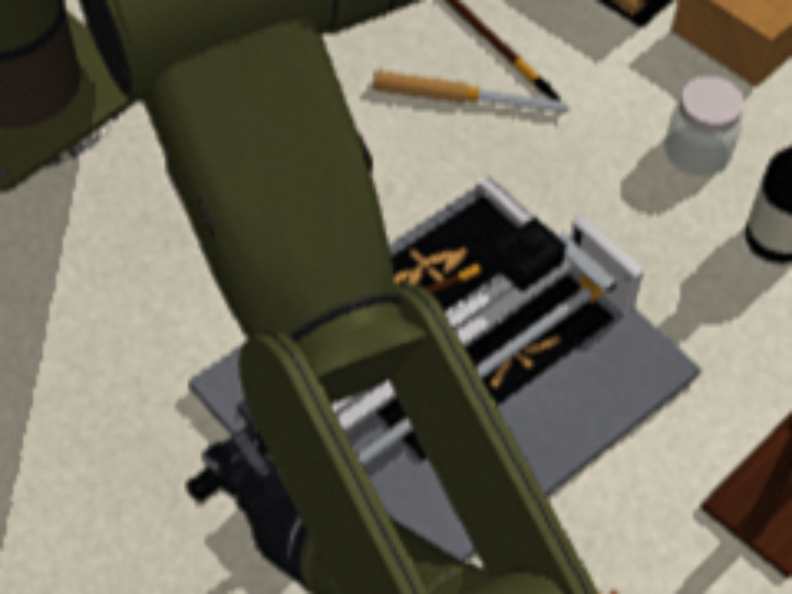

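View pics/bw.png

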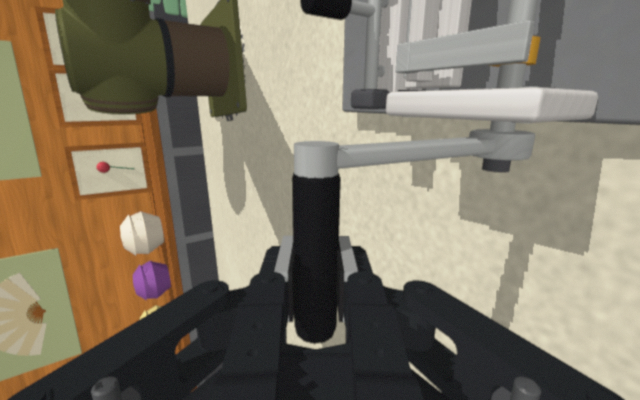

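The arm clears everything, and the lever boss is at (316,160) with the shaft boss at (500,148). Last few degrees now.

```bash
python3 swing.py 85 91 3 pics/c
python3 - <<'E'
from h import *
np.set_printoptions(precision=4,suppress=True)
manip.hold(.4)
s=manip.get_state();W=manip.calibration("wrist");im=manip.read_camera("wrist");cv2.imwrite("pics/d.png",im)
import pickle;pickle.dump(W,open("cd.pkl","wb"))
R=Ro.from_rotvec(s["tool_rot"]).as_matrix();g=s["tool_pos"]-G*R[:,2]-GY*ey-SH
print(s["time_s"],np.degrees(np.arctan2(g[2],-g@ex)),s["contact_force"],s["opening"])
for th in (85,90,95):
  for off in (.042,-.039): print(th,off,np.round(proj(W,grip_at(np.radians(th))+off*ey),1))
for off in (.042,.034): print("shaft",off,np.round(proj(W,SH+off*ey),1))
E
```

```text
88.0 19.03 th 86.8 r 0.1157 F [-7.9625 -4.0729  5.1506] 0.0176
91.0 19.28 th 90.3 r 0.116 F [-5.3783 -4.5252  8.1085] 0.0178
19.7833 90.32217997174403 [-5.1765 -3.0595  7.6719] 0.017919536263097204
85 0.042 [307.7 161.1]
85 -0.039 [308.5 321.2]
90 0.042 [318.7 165. ]
90 -0.039 [317.8 333.6]
95 0.042 [333.1 169.2]
95 -0.039 [330.  346.8]
shaft 0.042 [490.3 146.8]
shaft 0.034 [488.2 160.5]
```

```bash
sleep 1
```

```text
(no output)
```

View pics/d.png

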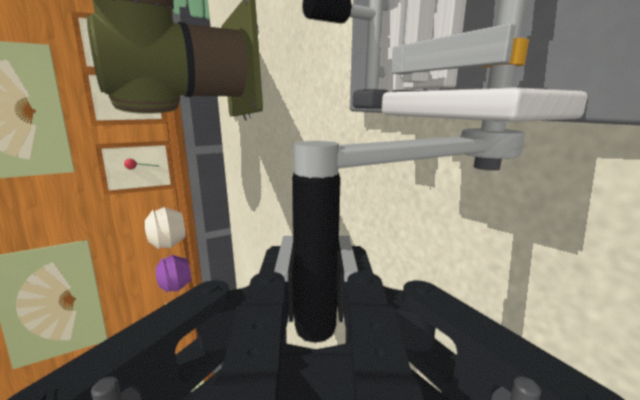

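By kinematics the lever is at 90.3°; the picture (boss at 316, predicted 318.7 for 90° and 307.7 for 85°) gives about 89°. I'll do a last check of the bar lift, bolt and surroundings.

Run:
```python
from h import *
t=manip.read_camera("top");s=manip.read_camera("scene")
t0=cv2.imread("pics/top0.png");s0=cv2.imread("pics/scene0.png")
f=lambda a:cv2.convertScaleAbs(cv2.resize(a,(390,290),interpolation=cv2.INTER_CUBIC),alpha=1.5)
c=lambda a:f(a[130:255,210:400]); d=lambda a:f(a[140:230,300:420])
cv2.imwrite("pics/fin.png",np.vstack([np.hstack([c(t0),c(t)]),np.hstack([d(s0),d(s)])]))
cv2.imwrite("pics/fins.png",s)
# cheap check: changed pixels
df=cv2.absdiff(s,s0).max(2)>40;cv2.imwrite("pics/fdiff.png",df.astype(np.uint8)*255)
```

```text
(no output)
```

View pics/fin.png

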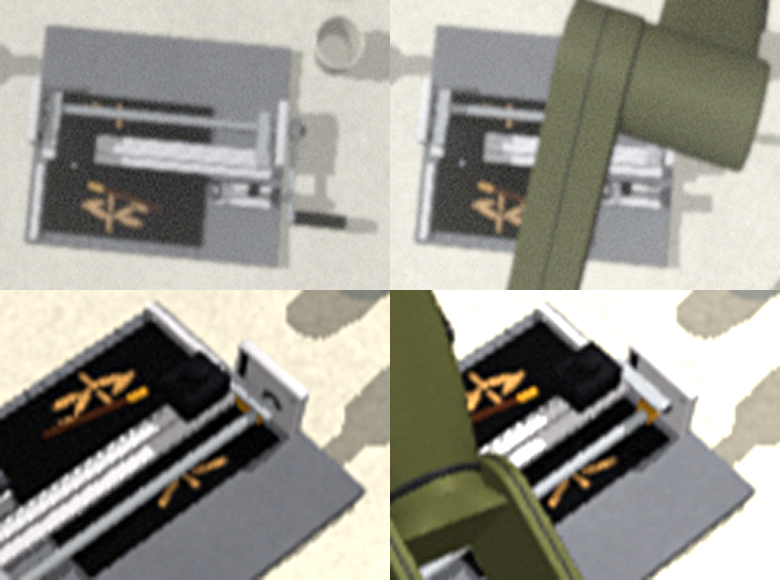

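View pics/fins.png

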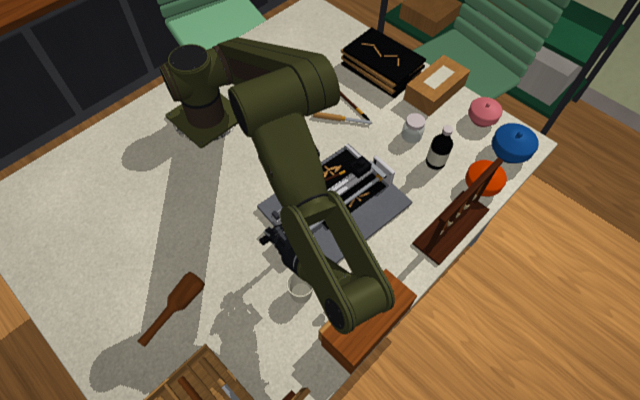

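The bar is lifted: the left cam arm at the cheek has turned and the head is raised. The panel, brush, cup, box and the rest are where they were. Handing in.

Run:
```python
from workcell import manip
s=manip.get_state();print(s["time_s"],s["contact_force"],s["opening"])
manip.job_done()
```

```text
19.9333 [-4.29250654 -3.39231289  7.10904712] 0.018084879343539598
the job is handed in; nothing more can be done
```

The lock bolt is drawn back and stayed out when I let go. The cam lever is swung upright and still held in the gripper, with the clamp bar lifted. I handed the job in at 19.9 s.

**Last checks**
- **Lever angle:** the arm's own position gives 90.3°, and the wrist picture gives about 89°. They disagree by about 1°, roughly the 2 mm calibration error, and the bar height hardly changes there.
- **Grip:** the fingers close on the lever grip with the opening reading 18 mm. The force on the tool is about 9 N, and no reading I took came near a limit.
- **Bar:** the pictures show it raised, but I did not measure the lift in millimetres.
- **Other things:** the panel, small brush and everything else I could see in the last pictures look unmoved. The arm hides part of that view, including some of the cup.

**What went wrong:** my first grasp of the knob closed on nothing. The real fingertips sit about 29 mm short of the reported tool point. The bolt did not move in that attempt; I corrected for the offset, and the next grasp held.

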